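# Fit the U-bolt over the sack-holder tube

## Robot

A 6-joint arm with a two-finger parallel gripper is mounted at the origin on the work surface. World frame = base frame: x ahead of the robot, y to its left, z up, the work surface at z = 0. Lengths are in m, angles in degrees, forces in N, time in s.
With the tool pointing down it reaches from about 0.35 to 0.775 m from the base axis. Payload 5.5 kg.
Tool frame: the origin (TCP) lies at the very end of the fingers, on their centre line; the grasp point (between the pads) lies 19 mm behind it; x points along the fingers, z is the direction in which the jaws open and shut, and the axes are right-handed (so a half turn about x gives the same grasp; the last joint's range is limited). The gripper opens to 85 mm and grips with 20 to 120 N. Pads are 22 mm wide; open, the fingers measure 114 mm over their backs; the gripper's body (76 mm by 85 mm) begins 54 mm behind the grasp point. The pads swing forward as they close: fully open they stand 13 mm farther back than shut.
Start: joints at [-76.868, 17.945, 2.641, 74.691, 0, 82.002], TCP at [0.207, -0.536, 0.231] pointing down, gripper open.
Joint ranges: [-158.12, 158.12], [-49.38, 96.58], [-58.88, 72.47], [-126.05, 133.96], [-84.25, 85.87], [-180, 180]. Speed limits (degrees/s): [147.25, 147.25, 180, 180, 180, 180].

## Interface

Orientations are given as a 3x3 rotation matrix whose columns are the frame's x, y, z axes.
In Python, from workcell import monitor, camera, close_job gives the robot as it stands.
- The arm moves only by the shell command python3 -m creep 'ROWS' [OPENING] [FORCE]. ROWS is a JSON object of lists of equal length, an entry for each row: "delta_pos": the shift along the world's x, y, z in cm, a list of three; "rot": the turn, a rotation vector about the world's x, y, z in rad, a list of three. In form: {"delta_pos": [[dx, dy, dz], ...], "rot": [[rx, ry, rz], ...]}. A call has 1 to 8 rows; each row is the pose to reach, as a shift and turn from the pose commanded when the call began; what a row does not reach only later rows make up. A row lasts 1/12 s, in which the tool goes at most 41.7 mm and 7.16 degrees, less where a joint would pass 70% of its speed; a pose out of reach is approached as far as the arm can. A call with a gripper value outside its range is refused whole. OPENING is the closure, from 0 (fully open) to 1 (shut), set as the call begins (- or left out, the last holds). The fingers move at their own pace and stop on an object; FORCE is the grip in N (left out, the last holds). Time passes only in rows, so rows that repeat a pose let the fingers close. It gives the time, the measured TCP pose, the force and the opening at its end, in the units of the state.
- monitor.observe(): the state, without advancing time (a new reading comes with each control period).
- camera(name): name is "scene" or "top" or "wrist"; returns a dict with "color" (400x640x3 uint8, blue, green, red), "range_z" (400x640 float32, m along the optical axis (not along the pixel's ray), 0 where there is no reading), "fx", "fy", "cx", "cy" (pixels), "k1" (the pictures are not rectified: a ray, as slopes to the right and down, at radius r is drawn at 1 + k1 r^2 times it, then the intrinsics apply), "pose" (4x4, takes a point from camera to world coordinates). Camera axes: x right, y down, z forward; pixel columns grow to the right and rows downward; lengths in m; the calibration is good to about 2 mm. A picture is of the moment at which its call begins.
- close_job(): hands the job in, once; it reports no verdict.
The state is a dict: "time": time; "joint_pos": joint angles; "dq": joint speeds; "joint_torque": joint torques, N m; "tcp_pos": TCP position; "tool_rot": TCP orientation; "force": force on the tool from outside, world axes, zero at the start; "wrist_torque": the same for the moment, N m; "gripper_width": opening from 0.0 (shut) to 1.0 (fully open).
Only numpy, scipy, OpenCV 4.12 (cv2) and the standard library are available. Lean on these libraries where they do the work, as an engineer would, in place of code of your own. Each camera call takes 0.05 s, during which the arm holds its last target.

## Task

Lift the steel U-bolt out of its wooden block and put it astride the sack-holder tube, with one leg each side and both legs down through the two holes of the drilled plate below. The plate may stand anywhere along its channel, so feel for the holes gently, then press the U-bolt fully home until its bow rests on the tube, and let go. Never push on the bracket with more than about 3.5 kg of force, and leave the jar, tin, bottle and tub where they stand.

Things in the scene. Friction and masses are not known exactly. Their poses are not given: they have to be found in the camera images.
- ubolt_mid (a point): Centre of the loose U-bolt (0.1 kg, 8 mm steel rod): midway between the legs, 40 mm above the leg ends, 40 mm below the bow's top. Leg axes 44 mm apart (52 over the outsides, 36 clear between); legs straight for 54 mm, then a half-round bow. Own y from leg to leg, z up to the bow. Grasp across the legs' outsides, fingertips about 34 mm above the leg ends, to clear block and plate.
- ubolt_leg_a (a point): Lower end (chamfered 1 x 2 mm) of the U-bolt's leg on its +y side, on the leg's axis. The two legs are alike. At the start the legs stand 28 mm deep in the wooden block, ends 12 mm above the bench, with 1 to 2 mm of play, so it may lean slightly.
- ubolt_leg_b (a point): Lower end of the U-bolt's leg on its own -y side.
- holder: Fixed light wooden block, 70 (x) by 105 (y) by 40 mm high, with two blind holes 28 mm deep, 44 mm apart along its y, in which the U-bolt stands. Origin: centre of the underside, on the bench; z up.
- bracket: Fixed steel bracket of a waste-sack holder. Origin on the bench, under the tube's axis, midway between two end saddles (centres at x = -67 and +67 mm, 12 thick, 44 wide, 76 high); x along the tube to its wire hoop, y across, z up. Tube 32 mm wide, axis 76 mm high, from x = -86 to +125 mm, then a level 150 mm hoop. More than 35 N (all contacts summed) from U-bolt or fingers is too much.
- plate_level (a point): Point of the bracket under the tube, midway between the saddles, at the height of the drilled plate's top (45 mm). The level steel plate is 80 (x) by 84 (y) by 6 mm with two 10 mm through holes at y = -22 and +22 mm, side by side in the plate's middle. Plate and holes stand anywhere from 16 mm before to 16 mm beyond this point along x: not measured. It stays put under pushes below 50 N.
- tube_top (a point): Point on the tube's top line, midway between the saddles (height 92 mm). Fully home, the bow's inside rests on the tube's top: leg ends 20 mm and U-bolt centre 60 mm above the bench, 25 mm lower than when the leg ends touch the plate's top. Under the plate a sprung nose presses each leg from outside: passing both takes 5 to 15 N, then they hold the U-bolt by friction, so it will not drop home.
- jar: Bystander: glass baby food jar with twist lid, 58 mm wide, 75 mm high. Origin: centre of its underside.
- tin: Bystander: low tuna tin, 84 mm wide, 36 mm high. Origin: centre of its underside.
- bottle: Bystander: clear PET bottle, 68 mm wide, 215 mm high. Origin: centre of its underside.
- tub: Bystander: open yellow plastic tub, 130 by 100 by 70 mm. Origin: centre of its underside.

How it is judged:
By the outcome, as a careful person would: the job done as asked, in the order asked, and still so for the second after the job is handed in, with the robot touching nothing.
It also fails if it takes over 69 s, if anything falls off the work surface, if the arm or the gripper's body presses on something with over 40 N, if the wrist force passes 120 N, or if a joint passes its speed limit or range.

## Working session

There is one attempt and no reset: what is moved stays moved. The work goes in short steps, Python scripts to look and compute and a shell command to move; the robot and the scene stay as the last step left them, time stands still between calls to the robot, and variables do not carry over. Pictures are saved under pics/ and viewed, and the job is handed in when it is done.

```bash
ls; mkdir -p pics; python3 - <<'E'
from workcell import monitor, camera
import cv2, numpy as np
s=monitor.observe(); print(s)
for n in ("scene","top","wrist"):
    c=camera(n); cv2.imwrite(f"pics/{n}0.png",c["color"]); print(n,c["fx"],c["fy"],c["cx"],c["cy"],c["k1"],np.round(c["pose"],4).tolist())
    np.save(f"{n}0.npy",c["range_z"])
E
```

```text
pics
{'time': 0.0, 'joint_pos': array([-7.68656736e+01,  1.79907481e+01,  2.57549752e+00,  7.46897176e+01,
        2.50145688e-03,  8.20027629e+01]), 'dq': array([-0.06664915, -0.04476369,  0.05850131, -0.06641908, -0.01502461,
        0.0563688 ]), 'joint_torque': array([ 6.31431903e-04, -4.80630469e+01,  2.98531491e+01,  1.92732818e-02,
       -2.63102828e-05, -7.29454001e-06]), 'tcp_pos': array([ 0.2071906 , -0.53582197,  0.23039887]), 'tool_rot': array([[-3.73786247e-04,  9.32755146e-01,  3.60510330e-01],
       [ 1.79403282e-03,  3.60510401e-01, -9.32753468e-01],
       [-9.99998321e-01,  2.98116945e-04, -1.80814717e-03]]), 'force': array([-0.42045185,  0.17624359,  0.09856441]), 'wrist_torque': array([0.05371404, 0.04351334, 0.01742423]), 'gripper_width': 0.9986761359859763}
scene 464.02464707716524 464.02464707716524 315.90236913451724 194.53568799372937 -0.07308846898469758 [[-0.0205, 0.6637, -0.7477, 1.502], [0.9997, 0.0225, -0.0075, -0.0197], [0.0119, -0.7477, -0.6639, 0.9807], [0.0, 0.0, 0.0, 1.0]]
top 500.5066732153733 500.5066732153733 314.857188384361 201.0300294508297 -0.1516374848263065 [[0.0224, -0.991, 0.132, 0.2917], [-0.9997, -0.0217, 0.007, -0.0147], [-0.0041, -0.1321, -0.9912, 1.5855], [0.0, 0.0, 0.0, 1.0]]
wrist 300.8065724189666 300.8065724189666 320.97258814638764 200.49248474778227 -0.04006260443022346 [[0.3606, -0.8933, -0.2683, 0.2751], [-0.9327, -0.3457, -0.1024, -0.5096], [-0.0013, 0.2872, -0.9579, 0.3731], [0.0, 0.0, 0.0, 1.0]]
```

View pics/scene0.png

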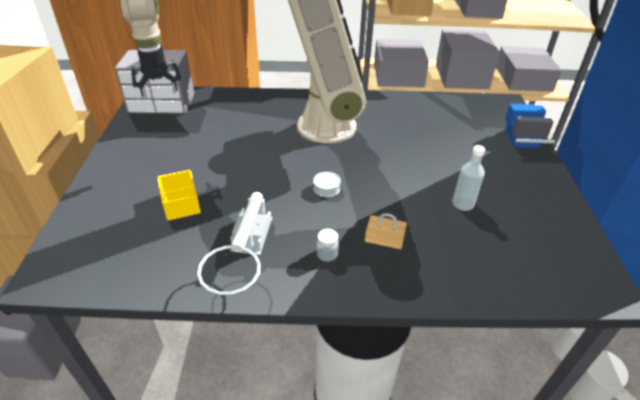

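View pics/top0.png

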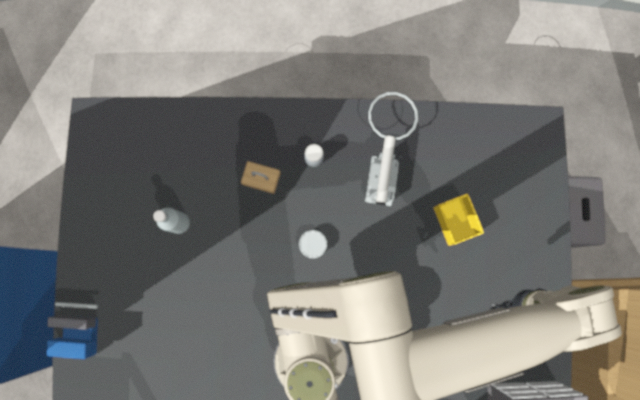

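View pics/wrist0.png

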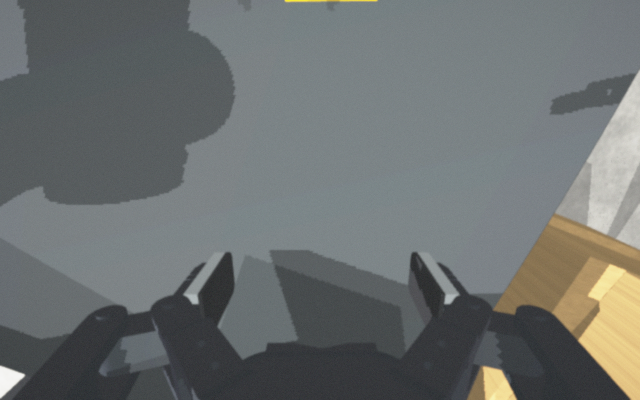

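The scene view shows the block with the U-bolt at about (386,230) and the bracket at (252,225), with its hoop at (229,270). In the top view the block is at (261,177) and the tube runs from (389,140) to (382,200). The tin (313,243), jar (313,155), tub (460,220) and bottle (172,220) are clear of both.

```bash
cat > h.py <<'E'
import cv2, numpy as np
from workcell import monitor, camera
def rays(c,px):
    px=np.asarray(px,float).reshape(-1,1,2)
    K=np.array([[c["fx"],0,c["cx"]],[0,c["fy"],c["cy"]],[0,0,1]])
    u=cv2.undistortPoints(px,K,np.array([c["k1"],0,0,0.])).reshape(-1,2)
    d=np.c_[u,np.ones(len(u))]
    P=np.asarray(c["pose"]); return P[:3,3],d@P[:3,:3].T
def onplane(c,px,z):
    o,d=rays(c,px); return o+d*((z-o[2])/d[:,2])[:,None]
def deproj(c,px):
    px=np.asarray(px); o,d=rays(c,px); z=c["range_z"][px[:,1].astype(int),px[:,0].astype(int)]
    return o+d*z[:,None],z
def proj(c,X):
    P=np.asarray(c["pose"]); q=(np.asarray(X).reshape(-1,3)-P[:3,3])@P[:3,:3]
    s=q[:,:2]/q[:,2:]; r2=(s**2).sum(1,keepdims=True); s=s*(1+c["k1"]*r2)
    return s*[c["fx"],c["fy"]]+[c["cx"],c["cy"]]
E
python3 - <<'E'
from h import *
c=camera("top"); im=c["color"]
hsv=cv2.cvtColor(im,cv2.COLOR_BGR2HSV)
roi=np.zeros(im.shape[:2],np.uint8); roi[150:205,230:295]=255
m=cv2.inRange(hsv,(5,60,60),(25,255,255))&roi
cs=max(cv2.findContours(m,0,1)[0],key=cv2.contourArea)
# block top outline at z=.04 : points
p=onplane(c,cs.reshape(-1,2),.04)[:,:2].astype(np.float32)
print("block",cv2.minAreaRect(p*1000),cv2.contourArea(cs))
# range cloud of block
ys,xs=np.mgrid[155:200,235:290]; px=np.c_[xs.ravel(),ys.ravel()]
X,z=deproj(c,px); X=X[z>0]
t=X[(X[:,2]>.03)&(X[:,2]<.05)]; print("top",len(t),cv2.minAreaRect((t[:,:2]*1000).astype(np.float32)),t[:,2].mean())
u=X[X[:,2]>.055]; print("ubolt",len(u)); print(np.round(u*1000))
ys,xs=np.mgrid[125:215,355:415]; px=np.c_[xs.ravel(),ys.ravel()]
X,z=deproj(c,px); X=X[z>0]; t=X[(X[:,2]>.083)]
print("tube",len(t),cv2.minAreaRect((t[:,:2]*1000).astype(np.float32)),t[:,2].max())
v,_=t[:,:2].mean(0),0
print(v, np.linalg.svd(t[:,:2]-v,full_matrices=False)[2][0])
for n,b in(("a",(225,140,300,210)),("b",(350,85,425,215))):
    x0,y0,x1,y1=b; cv2.imwrite(f"pics/top_{n}.png",cv2.resize(im[y0:y1,x0:x1],None,fx=4.5,fy=4.5,interpolation=2))
c=camera("scene"); im=c["color"]
cv2.imwrite("pics/sc_a.png",cv2.resize(im[180:300,195:415],None,fx=3.5,fy=3.5,interpolation=2))
E
```

```text
block ((570.7667236328125, 169.8327178955078), (116.06977844238281, 81.17735290527344), 75.21472930908203) 860.5
top 672 ((571.63818359375, 171.09317016601562), (103.50997924804688, 71.65837097167969), 74.22290802001953) 0.03942181744646186
ubolt 42
[[579. 192.  74.]
 [576. 187.  87.]
 [576. 184.  87.]
 [576. 180.  92.]
 [576. 177.  91.]
 [577. 175.  86.]
 [576. 192.  74.]
 [574. 187.  84.]
 [573. 184.  87.]
 [572. 180.  93.]
 [574. 178.  85.]
 [572. 174.  93.]
 [573. 171.  92.]
 [573. 168.  92.]
 [574. 192.  66.]
 [574. 189.  69.]
 [571. 181.  86.]
 [570. 177.  87.]
 [571. 174.  87.]
 [569. 170.  96.]
 [570. 168.  90.]
 [569. 164.  95.]
 [570. 162.  89.]
 [571. 159.  86.]
 [567. 171.  88.]
 [566. 167.  95.]
 [567. 165.  90.]
 [568. 162.  85.]
 [568. 159.  88.]
 [569. 156.  81.]
 [569. 154.  79.]
 [564. 162.  88.]
 [565. 159.  83.]
 [566. 156.  82.]
 [566. 153.  82.]
 [567. 151.  76.]
 [568. 148.  70.]
 [563. 156.  80.]
 [564. 154.  75.]
 [563. 150.  77.]
 [562. 152.  66.]
 [563. 149.  61.]]
tube 601 ((605.0827026367188, -245.08767700195312), (236.99215698242188, 115.99714660644531), 0.8198918700218201) 0.10084415292238669
[ 0.59219346 -0.21721404] [-0.99007083  0.14056939]
```

View pics/top_a.png

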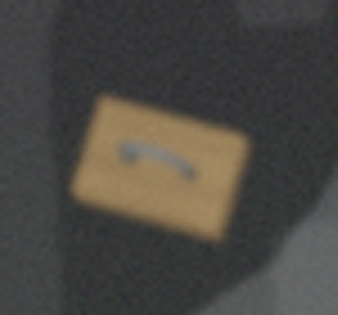

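View pics/top_b.png

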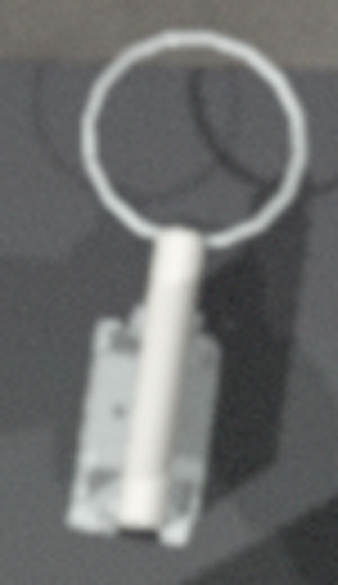

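View pics/sc_a.png

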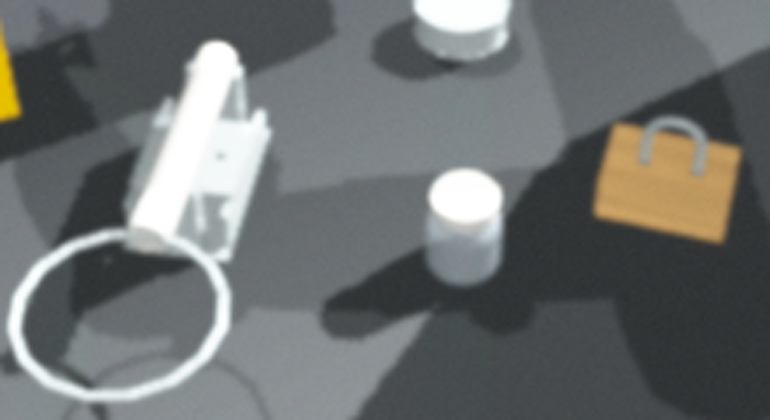

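The enlargements show one drilled hole of the plate beside the tube. It is at top pixel about (376.2,176.1) and scene pixel about (258.1,224.3). Next I'll fit the tube axis in both views and measure the hole and the U-bolt.

```bash
python3 - <<'E'
from h import *
ct=camera("top"); cs=camera("scene")
H={}
for c,px in((ct,(376.2,176.1)),(cs,(258.1,224.3))):
    print("hole@45",np.round(onplane(c,[px],.045)*1000,1))
def dark(c,x,y,n):
    g=cv2.cvtColor(c["color"],6).astype(float)[y-4:y+5,x-4:x+5]; print(n); print(g.astype(int))
dark(ct,376,176,"t");dark(cs,258,224,"s")
# tube axis: brightness mask
for c,box,n in((ct,(360,130,405,208),"top"),(cs,(225,188,272,258),"scene")):
    x0,y0,x1,y1=box; g=cv2.cvtColor(c["color"],6); hs=cv2.cvtColor(c["color"],40)
    m=np.zeros_like(g); m[y0:y1,x0:x1]=(g[y0:y1,x0:x1]>205)*255
    cc=max(cv2.findContours(m,0,1)[0],key=cv2.contourArea)
    r=cv2.minAreaRect(cc); print(n,r)
    o=cv2.resize(cv2.cvtColor(m,8)[y0-10:y1+10,x0-10:x1+10],None,fx=4,fy=4,interpolation=0); cv2.imwrite(f"pics/m_{n}.png",o)
    p=onplane(c,cc.reshape(-1,2),.076)[:,:2]; rr=cv2.minAreaRect((p*1000).astype(np.float32)); print("z76",rr)
# range cloud
for c,box,n in((ct,(360,130,405,208),"top"),(cs,(225,188,272,258),"scene")):
    x0,y0,x1,y1=box; ys,xs=np.mgrid[y0:y1,x0:x1]; X,z=deproj(c,np.c_[xs.ravel(),ys.ravel()])
    X=X[(z>0)&(X[:,2]>.080)&(X[:,2]<.10)&(X[:,0]>.53)&(X[:,0]<.70)]
    l=cv2.fitLine((X[:,:2]*1000).astype(np.float32),cv2.DIST_HUBER,0,.01,.01).ravel(); print(n,len(X),l,np.degrees(np.arctan2(l[1],l[0])),X[:,2].max())
E
```

```text
hole@45 [[ 579.7 -194.2   45. ]]
hole@45 [[ 580.5 -191.2   45. ]]
t
[[199 200 200 201 199 199 198 204 216]
 [198 199 200 197 196 197 198 203 216]
 [200 199 195 189 187 191 197 203 219]
 [199 199 191 178 171 179 192 206 220]
 [198 198 190 173 161 170 189 210 222]
 [200 196 191 181 172 179 195 213 226]
 [202 200 196 190 188 192 202 216 228]
 [201 199 199 198 197 199 204 218 228]
 [199 199 200 199 199 199 205 217 228]]
s
[[249 247 247 247 247 247 247 247 247]
 [247 247 247 246 247 247 247 248 248]
 [247 246 245 243 245 246 247 247 248]
 [247 245 239 231 231 239 245 247 248]
 [247 245 233 212 213 232 243 247 248]
 [247 244 236 224 225 237 245 247 248]
 [247 246 244 241 242 245 247 247 248]
 [247 247 247 246 247 247 248 248 247]
 [247 247 247 247 247 248 248 248 247]]
top ((384.362548828125, 168.24981689453125), (10.016393661499023, 65.11474609375), 10.3888578414917)
z76 ((600.1731567382812, -215.88818359375), (30.61219596862793, 205.25582885742188), 79.9524917602539)
scene ((253.20001220703125, 223.4000244140625), (30.99032211303711, 62.613101959228516), 18.434947967529297)
z76 ((601.65576171875, -199.3964080810547), (90.16706848144531, 245.2589874267578), 81.9466781616211)
top 527 [ 9.8967820e-01 -1.4330751e-01  6.1351849e+02 -2.1975688e+02] -8.239283 0.09907571169304097
scene 487 [ 9.8933989e-01 -1.4562491e-01  6.2290881e+02 -2.1702155e+02] -8.373467 0.09519336084330143
```

```bash
python3 -m creep '{"delta_pos":[[1.0,2.0,0],[2.8,5.5,0],[4.6,9.1,0],[6.5,12.7,0],[8.4,16.3,0],[10.2,19.9,0],[12.1,23.5,0],[14.0,27.1,0]],"rot":[[0,0,0.06],[0,0,0.18],[0,0,0.3],[0,0,0.42],[0,0,0.54],[0,0,0.66],[0,0,0.78],[0,0,0.9]]}' 0
python3 -m creep '{"delta_pos":[[1.9,3.6,0],[3.7,7.2,0],[5.6,10.8,0],[7.4,14.4,0],[9.3,18.0,0],[11.1,21.6,0],[13.0,25.2,0],[14.9,28.9,0]],"rot":[[0,0,0.12],[0,0,0.24],[0,0,0.36],[0,0,0.48],[0,0,0.6],[0,0,0.72],[0,0,0.84],[0,0,0.96]]}'
python3 -m creep '{"delta_pos":[[1.9,3.6,0],[3.7,7.2,0],[5.6,10.8,0],[7.0,13.6,0],[7.4,14.6,0],[7.4,14.6,0]],"rot":[[0,0,0.12],[0,0,0.24],[0,0,0.36],[0,0,0.48],[0,0,0.6],[0,0,0.63]]}'
```

```text
time: 1.02
tcp_pos: [0.3477, -0.2636, 0.2315]
tool_rot: [[0.001, 0.292, 0.956], [-0.001, 0.956, -0.292], [-1.0, -0.0, 0.001]]
force: [1.3, 0.0, 0.3]
gripper_width: 1.006
time: 1.68
tcp_pos: [0.4969, 0.0256, 0.2316]
tool_rot: [[0.001, -0.616, 0.788], [-0.0, 0.788, 0.616], [-1.0, -0.001, 0.001]]
force: [1.4, -0.2, 0.5]
gripper_width: 1.0
time: 2.18
tcp_pos: [0.5711, 0.1728, 0.2306]
tool_rot: [[-0.0, -0.963, 0.27], [0.001, 0.27, 0.963], [-1.0, 0.0, 0.001]]
force: [-0.5, -0.7, -0.8]
gripper_width: 1.001
```

```bash
python3 - <<'E'
from h import *
s=monitor.observe(); print(s["time"],s["tcp_pos"],s["tool_rot"].round(3).tolist(),s["joint_pos"],s["force"])
c=camera("wrist"); cv2.imwrite("pics/w1.png",c["color"]); np.savez("w1.npz",**{k:np.asarray(v) for k,v in c.items()})
E
```

```text
2.1833 [0.571093   0.17276284 0.23055605] [[-0.0, -0.963, 0.27], [0.001, 0.27, 0.963], [-1.0, 0.0, 0.001]] [9.10493153e+00 2.04027203e+01 6.01236925e+00 7.56085903e+01
 4.09513379e-02 2.47779618e+01] [-0.47004798 -0.71473032 -0.77181949]
```

View pics/w1.png

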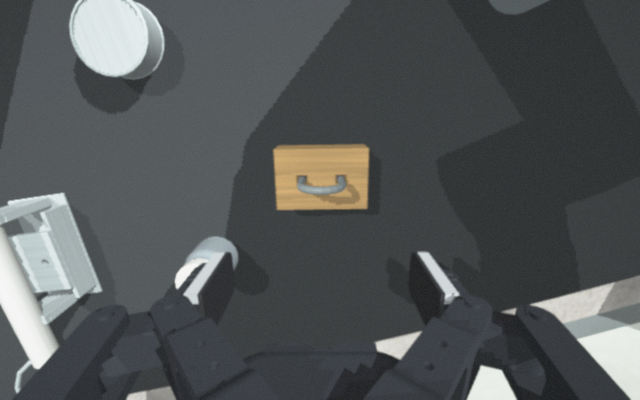

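```bash
python3 - <<'E'
from h import *
w=dict(np.load("w1.npz")); im=w["color"]
cv2.imwrite("pics/w1z.png",cv2.resize(im[135:220,260:385],None,fx=6,fy=6,interpolation=2))
cv2.imwrite("pics/w1b.png",cv2.resize(im[180:380,0:120],None,fx=3,fy=3,interpolation=2))
hsv=cv2.cvtColor(im,40); m=cv2.inRange(hsv,(8,80,80),(25,255,255)); m[:130]=0;m[230:]=0;m[:,:250]=0;m[:,400:]=0
k=max(cv2.findContours(m,0,1)[0],key=cv2.contourArea); k=cv2.convexHull(k).reshape(-1,2)
print(k.min(0),k.max(0))
ct=camera("top"); print("jar",onplane(ct,[(314,152)],.075))
E
```

```text
[273 144] [368 209]
jar [[0.64547543 0.00201675 0.075     ]]
```

View pics/w1z.png

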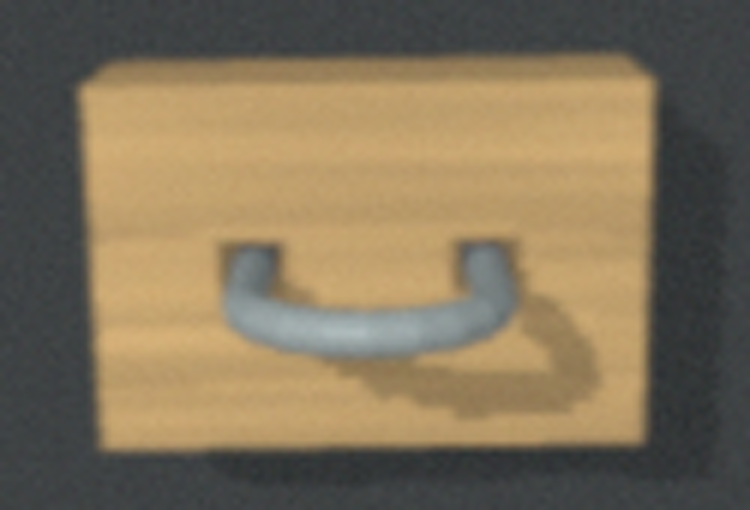

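View pics/w1b.png

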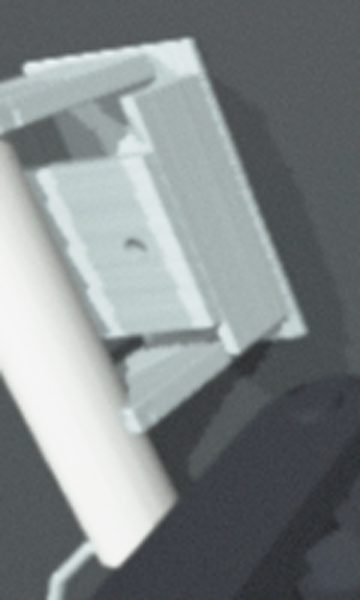

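The zoom shows the legs entering the block at about (302.2,178.7) and (341.3,178.2). The top-face corners are at (273.3,149.7), (369.2,149.2), (367,208.3) and (277,209.7). I'll turn these into world points.

```bash
python3 - <<'E'
from h import *
w=dict(np.load("w1.npz"))
p=onplane(w,[(273.3,149.7),(369.2,149.2),(367,208.3),(277,209.7)],.04)*1000; print(p.round(1), p.mean(0))
for a,b in((0,1),(1,2),(2,3),(3,0)): print(np.linalg.norm(p[a]-p[b]),np.degrees(np.arctan2(*(p[b]-p[a])[[1,0]])))
l=onplane(w,[(302.2,178.7),(341.3,178.2)],.04)*1000; print("legs",l,np.linalg.norm(l[0]-l[1]),l.mean(0),np.degrees(np.arctan2(*(l[1]-l[0])[[1,0]])))
b=onplane(w,[(260+369/6,135+340/6)],.092)*1000; print("bow",b)
print("hole",onplane(w,[(134/3,180+244/3)],.045)*1000)
s=monitor.observe();t=s["tcp_pos"];print(t)
print(proj(w,[t,t+[0,0,.019]]))
E
```

```text
[[526.2 130.8  40. ]
 [554.2 232.8  40. ]
 [620.5 214.8  40. ]
 [593.7 113.1  40. ]] [573.64006102 172.91695774  40.        ]
105.78032704069588 74.61971711220654
68.63764516792085 -15.205768686848737
105.16365131573099 -104.75409198396471
69.7916068181659 165.3027809310841
legs [[566.17506532 152.15739919  40.        ]
 [577.58904417 194.94835643  40.        ]] 44.28707412316199 [571.88205475 173.55287781  40.        ] 75.06476150232861
bow [[573.13103853 172.75670492  92.        ]]
hole [[ 578.20506618 -191.9475765    45.        ]]
[0.57027798 0.17060248 0.2308131 ]
[[316.84504824 256.86585177]
 [316.36151819 275.97860374]]
```

U-bolt centre is at about (572.5, 173) mm with its y axis at 74.9°. The measured leg spacing is 44.3 mm (44 given) and the block is 105.5 x 69 mm (105 x 70 given), so the fit is good. Now I'll descend over it.

```bash
python3 -m creep '{"delta_pos":[[0.25,0.3,-1.5],[0.25,0.3,-5],[0.25,0.3,-9],[0.25,0.3,-13],[0.25,0.3,-16],[0.25,0.3,-17.6],[0.25,0.3,-18.4],[0.25,0.3,-18.5]],"rot":[[0,0,0.019],[0,0,0.019],[0,0,0.019],[0,0,0.019],[0,0,0.019],[0,0,0.019],[0,0,0.019],[0,0,0.019]]}' 0
python3 -m creep '{"delta_pos":[[0,0,0],[0,0,0]],"rot":[[0,0,0],[0,0,0]]}'
python3 - <<'E'
from h import *
s=monitor.observe(); print(s["time"],s["tcp_pos"],s["tool_rot"].round(4).tolist(),s["force"])
c=camera("wrist"); cv2.imwrite("pics/w2.png",c["color"])
E
```

```text
time: 2.95
tcp_pos: [0.5714, 0.1718, 0.0446]
tool_rot: [[-0.003, -0.965, 0.262], [-0.0, 0.262, 0.965], [-1.0, 0.003, -0.001]]
force: [-1.0, 0.2, 0.1]
gripper_width: 1.003
time: 3.12
tcp_pos: [0.5742, 0.1726, 0.0481]
tool_rot: [[0.003, -0.965, 0.261], [0.001, 0.261, 0.965], [-1.0, -0.003, 0.001]]
force: [0.3, -0.3, 0.1]
gripper_width: 1.0
3.1167 [0.57419124 0.17260123 0.04811906] [[0.003, -0.9652, 0.2615], [0.0006, 0.2615, 0.9652], [-1.0, -0.0027, 0.0013]] [ 0.30337316 -0.3473027   0.12062063]
```

View pics/w2.png

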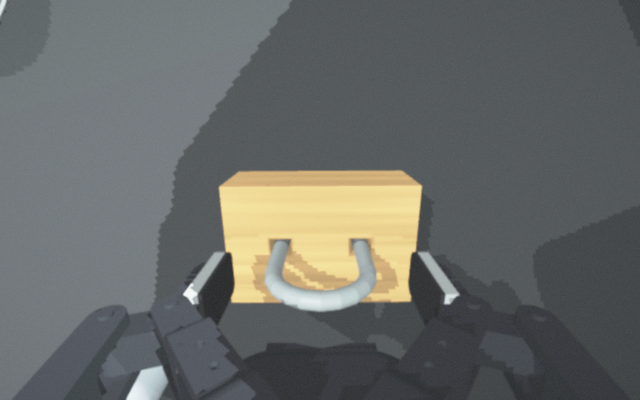

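The view shows the U-bolt centred between the pads: bow centre is at about column 320, and the pads are at 232 and 411. Closing the gripper.

```bash
python3 -m creep '{"delta_pos":[[0,0,0],[0,0,0],[0,0,0],[0,0,0],[0,0,0],[0,0,0],[0,0,0],[0,0,0]],"rot":[[0,0,0],[0,0,0],[0,0,0],[0,0,0],[0,0,0],[0,0,0],[0,0,0],[0,0,0]]}' 1 60
python3 -m creep '{"delta_pos":[[0,0,0],[0,0,0],[0,0,0]],"rot":[[0,0,0],[0,0,0],[0,0,0]]}'
python3 - <<'E'
from h import *
s=monitor.observe(); print(s["time"],s["tcp_pos"],s["tool_rot"].round(4).tolist(),s["force"])
c=camera("wrist"); cv2.imwrite("pics/w3.png",c["color"])
E
```

```text
time: 3.83
tcp_pos: [0.5736, 0.1726, 0.0477]
tool_rot: [[0.002, -0.965, 0.261], [-0.0, 0.261, 0.965], [-1.0, -0.002, 0.001]]
force: [-0.3, -1.2, 4.4]
gripper_width: 0.574
time: 4.08
tcp_pos: [0.5736, 0.1726, 0.0478]
tool_rot: [[0.002, -0.965, 0.261], [-0.0, 0.261, 0.965], [-1.0, -0.002, 0.001]]
force: [-1.4, -0.9, 6.5]
gripper_width: 0.57
4.0833 [0.57358689 0.1726097  0.04775455] [[0.0022, -0.9654, 0.2608], [-0.0, 0.2608, 0.9654], [-1.0, -0.0021, 0.0006]] [-1.40342392 -0.93473635  6.52756293]
```

View pics/w3.png

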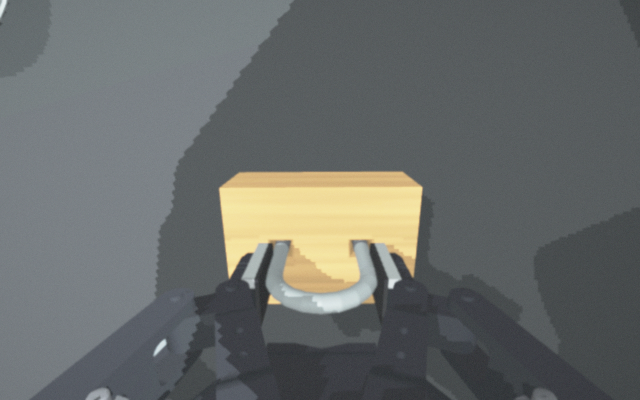

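```bash
python3 -m creep '{"delta_pos":[[0,0,0.3],[0,0,0.8],[0,0,1.6],[0,0,2.6],[0,0,4.0],[0,0,6.0],[0,0,9.0],[0,0,12.0]],"rot":[[0,0,0],[0,0,0],[0,0,0],[0,0,0],[0,0,0],[0,0,0],[0,0,0],[0,0,0]]}'
python3 -m creep '{"delta_pos":[[0,0,1.5],[0,0,1.5],[0,0,1.5]],"rot":[[0,0,0],[0,0,0],[0,0,0]]}'
python3 - <<'E'
from h import *
s=monitor.observe(); print(s["time"],s["tcp_pos"],s["tool_rot"].round(4).tolist(),s["force"])
c=camera("wrist"); cv2.imwrite("pics/w4.png",c["color"]);np.savez("w4.npz",**{k:np.asarray(v) for k,v in c.items()})
c=camera("scene"); cv2.imwrite("pics/s4.png",cv2.resize(c["color"][120:320,180:480],None,fx=2.5,fy=2.5,interpolation=2))
E
```

```text
time: 4.8
tcp_pos: [0.572, 0.1725, 0.1676]
tool_rot: [[-0.001, -0.965, 0.261], [-0.0, 0.261, 0.965], [-1.0, 0.001, -0.0]]
force: [0.6, 0.3, -2.3]
gripper_width: 0.572
time: 5.05
tcp_pos: [0.5736, 0.1728, 0.1828]
tool_rot: [[0.003, -0.965, 0.261], [0.001, 0.261, 0.965], [-1.0, -0.003, 0.001]]
force: [0.0, 0.7, -1.5]
gripper_width: 0.571
5.05 [0.57358132 0.17281406 0.18284333] [[0.003, -0.9654, 0.2607], [0.0006, 0.2607, 0.9654], [-1.0, -0.0028, 0.0014]] [ 0.04687441  0.71760605 -1.53554879]
```

View pics/w4.png

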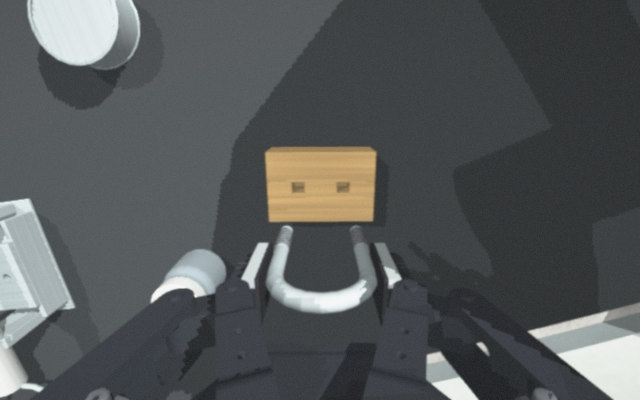

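View pics/s4.png

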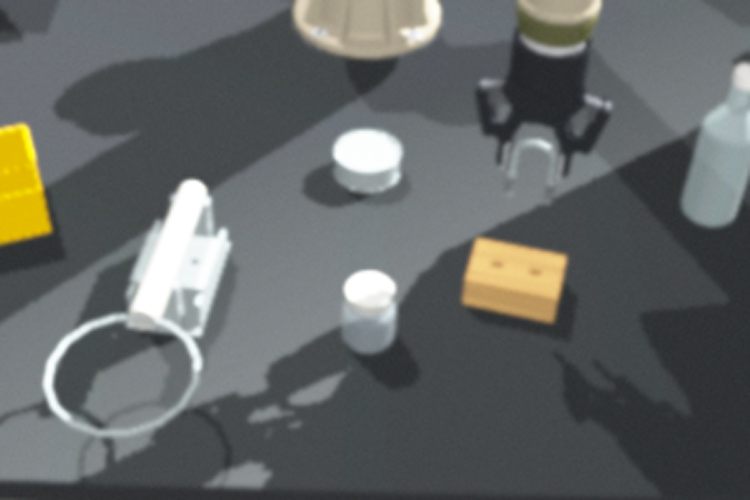

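The U-bolt is held upright and clear of the block, with leg ends at wrist pixels (288,229) and (355,229). Next I'll carry it over to the bracket at the same height.

```bash
python3 -m creep '{"delta_pos":[[0,-1.5,0],[0.1,-4.5,0],[0.1,-8.5,0],[0.2,-12.5,0],[0.2,-16.5,0],[0.2,-20.5,0],[0.3,-24.5,0],[0.3,-28.5,0]],"rot":[[0,0,0.02],[0,0,0.04],[0,0,0.06],[0,0,0.08],[0,0,0.09],[0,0,0.1],[0,0,0.1],[0,0,0.1]]}'
python3 -m creep '{"delta_pos":[[0,-3.5,0],[0,-6.5,0],[0,-8.7,0],[0,-9.8,0],[0,-10.2,0],[0,-10.2,0],[0,-10.2,0],[0,-10.2,0]],"rot":[[0,0,0],[0,0,0],[0,0,0],[0,0,0],[0,0,0],[0,0,0],[0,0,0],[0,0,0]]}'
python3 - <<'E'
from h import *
s=monitor.observe(); print(s["time"],s["tcp_pos"],s["tool_rot"].round(4).tolist(),s["force"])
c=camera("wrist"); cv2.imwrite("pics/w5.png",c["color"]);np.savez("w5.npz",**{k:np.asarray(v) for k,v in c.items()})
print(monitor.observe()["tcp_pos"])
E
```

```text
time: 5.82
tcp_pos: [0.5744, -0.1139, 0.1794]
tool_rot: [[-0.003, -0.987, 0.163], [0.001, 0.163, 0.987], [-1.0, 0.003, 0.001]]
force: [0.2, -0.0, -0.8]
gripper_width: 0.578
time: 6.48
tcp_pos: [0.5757, -0.2127, 0.1811]
tool_rot: [[-0.001, -0.987, 0.161], [0.001, 0.161, 0.987], [-1.0, 0.001, 0.001]]
force: [0.7, 0.8, -0.3]
gripper_width: 0.571
6.4833 [ 0.5757057  -0.21266013  0.18108294] [[-0.0007, -0.9869, 0.1612], [0.0009, 0.1612, 0.9869], [-1.0, 0.0008, 0.0008]] [ 0.71837904  0.79498405 -0.33532284]
[ 0.57583737 -0.21269751  0.18128513]
```

View pics/w5.png

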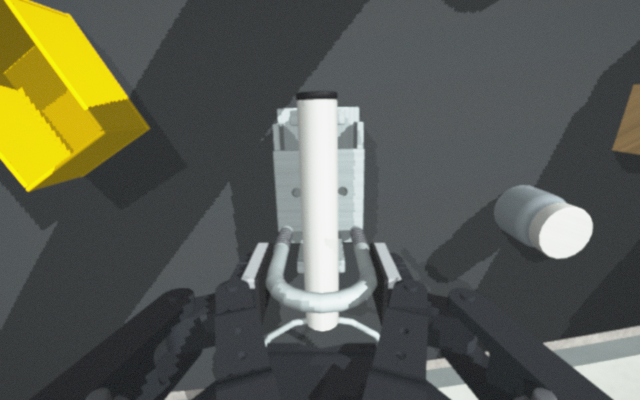

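Both plate holes show in this view, at about (296,191) and (343,190), one each side of the tube. The leg ends are at about (287,230) and (357,230). I'll refine these.

```bash
python3 - <<'E'
from h import *
w=dict(np.load("w5.npz")); g=cv2.cvtColor(w["color"],6).astype(float)
cv2.imwrite("pics/w5z.png",cv2.resize(w["color"][85:320,255:385],None,fx=5,fy=2.5*1.0,interpolation=2)) if 0 else cv2.imwrite("pics/w5z.png",cv2.resize(w["color"][170:320,255:385],None,fx=4,fy=4,interpolation=2))
H=[]
for x,y in((296,191),(343,190)):
    r=g[y-6:y+7,x-6:x+7]; d=np.clip(np.median(r)-25-r,0,None); ys,xs=np.mgrid[y-6:y+7,x-6:x+7]
    H.append((np.sum(d*xs)/d.sum(),np.sum(d*ys)/d.sum()))
    print(r.astype(int)[2:-2,2:-2])
print(H); h=onplane(w,H,.044)*1000; print(h.round(1),np.linalg.norm(h[0]-h[1]),h.mean(0),np.degrees(np.arctan2(*(h[1]-h[0])[[1,0]])))
# tube side edges per row between rows 105..220
L=[];R=[]
for y in range(108,215,3):
    row=g[y,285:355]; m=np.where(row>235)[0]; L.append((285+m.min(),y)); R.append((285+m.max(),y))
print(L[::5],R[::5])
E
```

```text
[[154 149 147 142 144 141 149 149 150]
 [150 139 129 128 128 133 133 141 145]
 [138 120 115 120 124 125 128 133 138]
 [129 110 112 117 123 126 126 129 138]
 [116 106 112 121 126 127 126 126 139]
 [110 108 117 124 125 128 125 127 136]
 [115 110 122 127 124 126 126 129 135]
 [119 108 119 124 122 127 127 127 135]
 [135 116 113 117 119 123 124 128 137]]
[[192 185 175 170 174 178 189 194 197]
 [176 156 140 135 138 146 160 184 195]
 [147 133 126 123 122 119 130 155 184]
 [134 125 122 123 121 114 111 129 169]
 [128 124 124 120 124 118 108 117 157]
 [124 123 122 121 120 121 114 117 151]
 [130 124 121 121 123 122 120 122 154]
 [144 130 126 125 120 120 116 134 168]
 [173 153 141 133 125 119 124 150 182]]
[(np.float64(293.0877192982456), np.float64(191.91228070175438)), (np.float64(342.74047085201795), np.float64(190.77242152466368))]
[[ 573.1 -239.4   44. ]
 [ 579.7 -192.    44. ]] 47.831374390797045 [ 576.37675614 -215.68196383   44.        ] 82.0654779876771
[(np.int64(314), 108), (np.int64(313), 123), (np.int64(314), 138), (np.int64(314), 153), (np.int64(314), 168), (np.int64(314), 183), (np.int64(314), 198), (np.int64(315), 213)] [(np.int64(334), 108), (np.int64(334), 123), (np.int64(334), 138), (np.int64(334), 153), (np.int64(335), 168), (np.int64(335), 183), (np.int64(335), 198), (np.int64(335), 213)]
```

View pics/w5z.png

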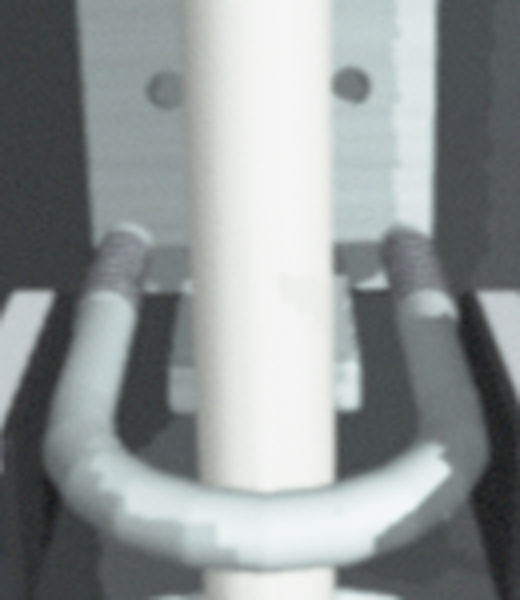

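```bash
python3 - <<'E'
from h import *
w=dict(np.load("w5.npz"))
h=onplane(w,[(296.5,192.2),(342.6,190.9)],.045)*1000; d=h[1]-h[0]
print("holes",h.round(1),np.linalg.norm(d),h.mean(0),np.degrees(np.arctan2(d[1],d[0])))
for z in(.1457,):
    l=onplane(w,[(288.0,229.2),(356.0,229.4)],z)*1000; d=l[1]-l[0]
    print("legs",l.round(1),np.linalg.norm(d),l.mean(0),np.degrees(np.arctan2(d[1],d[0])))
b=onplane(w,[(255+267/4,170+497/4)],.1457+.080)*1000; print("bow top back edge?",b)
# tube lines
import numpy as np
g=cv2.cvtColor(w["color"],6).astype(float)
def edge(y,x0,x1,rise):
    r=g[y,x0:x1]; e=np.diff(r)*rise; e=np.clip(e,0,None); e[e<0.3*e.max()]=0; return x0+.5+np.sum(e*np.arange(len(e)))/e.sum()
ys=np.arange(108,182,2)
Lp=np.array([(edge(y,304,320,1),y) for y in ys]);Rp=np.array([(edge(y,328,345,-1),y) for y in ys])
out=[]
for P in(Lp,Rp):
    l=cv2.fitLine(P.astype(np.float32),cv2.DIST_HUBER,0,.01,.01).ravel(); res=(P[:,0]-l[2])-(P[:,1]-l[3])*l[0]/l[1]; print(l,np.std(res))
    out.append([(l[2]+(y-l[3])*l[0]/l[1],y) for y in (110,190)])
o,_=rays(w,[(0,0)])
for k in(0,1):
    q=onplane(w,[out[0][k],out[1][k]],.076)*1000; print(k,q.round(1),np.linalg.norm(q[0]-q[1])); out[0][k]=q.mean(0)
a,b=out[0]; d=b-a; print("axis mid",a,b,np.degrees(np.arctan2(d[1],d[0])))
c=h.mean(0); t=np.array([np.cos(np.radians(-8.7)),np.sin(np.radians(-8.7))]); n=np.array([-d[1],d[0]])/np.hypot(d[0],d[1]); print("centre offset from axis",n@(c-a)[:2])
s=monitor.observe(); print(s["tcp_pos"],np.degrees(np.arctan2(s["tool_rot"][1,2],s["tool_rot"][0,2])))
E
```

```text
holes [[ 573.6 -236.    45. ]
 [ 579.5 -192.2   45. ]] 44.26277258684183 [ 576.57003283 -214.11388878   45.        ] 82.37736406007414
legs [[ 571.1 -233.2  145.7]
 [ 578.2 -190.5  145.7]] 43.34185180746716 [ 574.62830828 -211.85035127  145.7       ] 80.51315784859084
bow top back edge? [[ 568.26450946 -211.27823557  225.7       ]]
[8.8055944e-03 9.9996126e-01 3.0777957e+02 1.4400000e+02] 0.2420578306759076
[ 4.5651793e-03 -9.9998957e-01  3.3702460e+02  1.4800000e+02] 1.0107647146656036
0 [[ 500.8 -211.2   76. ]
 [ 504.6 -188.    76. ]] 23.520420777582693
1 [[ 565.4 -222.    76. ]
 [ 569.4 -197.9   76. ]] 24.39615491629136
axis mid [ 502.72487127 -199.59644836   76.        ] [ 567.38949608 -209.92849538   76.        ] -9.077928404648143
centre offset from axis -2.6844861166922773
[ 0.57583737 -0.21269751  0.18128513] 80.73079008195519
```

```bash
python3 - <<'E'
from h import *
w=dict(np.load("w5.npz"))
g=cv2.cvtColor(w["color"],6).astype(float)
print(g[130,292:348].astype(int)); print(g[185,292:348].astype(int))
ys=np.arange(106,222,2)
def edge(y,lo,hi,s):
    r=g[y,lo:hi]; e=np.clip(np.diff(r)*s,0,None); k=e.argmax(); sl=slice(max(k-1,0),k+2); return lo+.5+np.sum(e[sl]*np.arange(len(e))[sl])/e[sl].sum()
Lp=np.array([(edge(y,295,309,1),y) for y in ys]);Rp=np.array([(edge(y,331,343,-1),y) for y in ys])
out=[]
for P in(Lp,Rp):
    l=cv2.fitLine(P.astype(np.float32),cv2.DIST_HUBER,0,.01,.01).ravel(); print(l, np.median(abs((P[:,0]-l[2])-(P[:,1]-l[3])*l[0]/l[1])))
    out.append([(l[2]+(y-l[3])*l[0]/l[1],y) for y in (110,190)])
m=[]
for k in(0,1):
    q=onplane(w,[out[0][k],out[1][k]],.076)*1000; print(q.round(1),np.linalg.norm(q[0]-q[1])); m.append(q.mean(0))
d=m[1]-m[0]; print(m,np.degrees(np.arctan2(d[1],d[0])))
n=np.array([-d[1],d[0]])/np.hypot(d[0],d[1])
for c in([576.6,-214.1],[574.6,-211.9],[575.8,-212.7]): print("offset from axis",n@(np.array(c)-m[0][:2]))
print("bow rod axis",onplane(w,[(321.4,302.2)],.1457+.076+.002)*1000)
E
```

```text
[169 168 167 168 168 159 152 151 157 168 176 182 190 196 202 211 216 222
 226 230 233 234 237 239 240 242 243 244 244 245 245 245 245 245 245 244
 244 242 243 243 242 241 238 232 225 213 204 203 205 203 200 194 175 147
 129 128]
[152 153 154 152 151 153 150 150 149 152 161 169 180 188 195 202 208 217
 221 228 231 233 236 238 240 242 243 243 244 245 245 245 246 246 246 246
 245 245 244 244 243 242 241 236 229 219 204 195 196 194 191 193 194 194
 198 198]
[5.1304057e-02 9.9868309e-01 3.0200616e+02 1.6238394e+02] 0.9674506172846048
[9.6496791e-03 9.9995345e-01 3.3691873e+02 1.5000000e+02] 0.3064861214534831
[[ 499.8 -217.6   76. ]
 [ 504.5 -188.5   76. ]] 29.45689917673468
[[ 564.8 -226.    76. ]
 [ 569.4 -197.5   76. ]] 28.851799539278765
[array([ 502.15743087, -203.04510585,   76.        ]), array([ 567.09430171, -211.73029658,   76.        ])] -7.617997991956751
offset from axis -1.0886392737275892
offset from axis 0.8268079113144552
offset from axis 0.192950052424195
bow rod axis [[ 573.13586424 -212.20044846  223.7       ]]
```

The hole line reads 82.4° and the tube edges give about -7.7°, which agree. The leg midpoint needs to move about (+2.0, -2.2) mm with a 1.5° turn. I'll align, drop to just above the tube, and check again.

```bash
python3 -m creep '{"delta_pos":[[0.1,-0.1,-0.5],[0.2,-0.2,-1.5],[0.2,-0.22,-2.7],[0.2,-0.22,-3.6],[0.2,-0.22,-4.0],[0.2,-0.22,-4.0],[0.2,-0.22,-4.0],[0.2,-0.22,-4.0]],"rot":[[0,0,0.013],[0,0,0.026],[0,0,0.026],[0,0,0.026],[0,0,0.026],[0,0,0.026],[0,0,0.026],[0,0,0.026]]}'
python3 - <<'E'
from h import *
s=monitor.observe(); print(s["time"],s["tcp_pos"],s["tool_rot"].round(4).tolist(),s["force"],np.degrees(np.arctan2(s["tool_rot"][1,2],s["tool_rot"][0,2])))
c=camera("wrist"); cv2.imwrite("pics/w6.png",cv2.resize(c["color"][150:320,245:395],None,fx=3.5,fy=3.5,interpolation=2));np.savez("w6.npz",**{k:np.asarray(v) for k,v in c.items()})
print(monitor.observe()["tcp_pos"])
E
```

```text
time: 7.2
tcp_pos: [0.5781, -0.2167, 0.1418]
tool_rot: [[0.001, -0.991, 0.137], [-0.0, 0.137, 0.991], [-1.0, -0.001, -0.0]]
force: [0.8, -0.4, -1.3]
gripper_width: 0.576
7.2 [ 0.57809626 -0.21671604  0.14177181] [[0.0007, -0.9905, 0.1372], [-0.0003, 0.1372, 0.9905], [-1.0, -0.0007, -0.0002]] [ 0.75836213 -0.35134909 -1.30983357] 82.11195583347669
[ 0.57818828 -0.21679629  0.14194482]
```

View pics/w6.png

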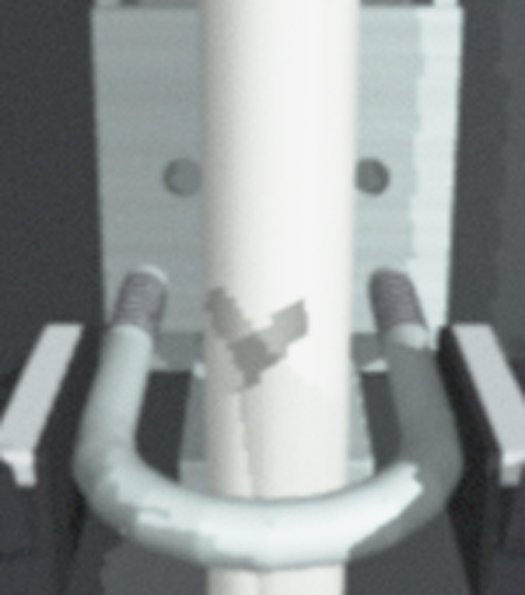

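```bash
python3 - <<'E'
from h import *
w=dict(np.load("w6.npz"))
f=lambda x,y:(245+(x+.5)/3.5-.5,150+(y+.5)/3.5-.5)
h=onplane(w,[f(185,177),f(368.5,176)],.045)*1000; d=h[1]-h[0]
print("holes",h.round(1),np.linalg.norm(d),h.mean(0).round(1),np.degrees(np.arctan2(d[1],d[0])))
l=onplane(w,[f(147,282),f(390,282)],.1420-.0357)*1000; d=l[1]-l[0]
print("legs",l.round(1),np.linalg.norm(d),l.mean(0).round(1),np.degrees(np.arctan2(d[1],d[0])))
print(np.linalg.inv(w["pose"])[:3]@[*(h.mean(0)/1000),1],np.linalg.inv(w["pose"])[:3]@[*(l.mean(0)/1000),1])
w=dict(np.load("w5.npz")); f=lambda x,y:(255+(x+.5)/4-.5,170+(y+.5)/4-.5)
l=onplane(w,[f(132,243),f(404,243)],.1457)*1000; d=l[1]-l[0]; print("w5 legs",l.round(1),np.linalg.norm(d),l.mean(0).round(1))
E
```

```text
holes [[ 573.5 -235.8   45. ]
 [ 579.2 -192.6   45. ]] 43.59078082902495 [ 576.4 -214.2   45. ] 82.43832388190562
legs [[ 574.6 -238.4  106.3]
 [ 580.7 -194.5  106.3]] 44.31551025794903 [ 577.6 -216.4  106.3] 82.10997949722258
[ 0.00227821 -0.00035007  0.25002075] [0.00024635 0.0189711  0.19182362]
w5 legs [[ 571.8 -233.6  145.7]
 [ 578.8 -190.8  145.7]] 43.3907989625339 [ 575.3 -212.2  145.7]
```

```bash
python3 -m creep '{"delta_pos":[[-0.1,0.2,0],[-0.1,0.2,-0.2],[-0.1,0.2,-0.6],[-0.1,0.2,-1.0],[-0.1,0.2,-1.4],[-0.1,0.2,-1.8],[-0.1,0.2,-2.0],[-0.1,0.2,-2.0]],"rot":[[0,0,0],[0,0,0],[0,0,0],[0,0,0],[0,0,0],[0,0,0],[0,0,0],[0,0,0]]}'
python3 - <<'E'
from h import *
s=monitor.observe(); print(s["time"],s["tcp_pos"],s["force"],np.degrees(np.arctan2(s["tool_rot"][1,2],s["tool_rot"][0,2])))
c=camera("wrist"); cv2.imwrite("pics/w7.png",cv2.resize(c["color"][150:320,245:395],None,fx=3.5,fy=3.5,interpolation=2));np.savez("w7.npz",**{k:np.asarray(v) for k,v in c.items()})
print(monitor.observe()["tcp_pos"])
E
```

```text
time: 7.92
tcp_pos: [0.5763, -0.2143, 0.1204]
tool_rot: [[-0.001, -0.991, 0.137], [0.001, 0.137, 0.991], [-1.0, 0.001, 0.001]]
force: [-0.1, 0.6, -1.2]
gripper_width: 0.576
7.9167 [ 0.57629793 -0.21434476  0.12037527] [-0.06953431  0.5515995  -1.17851197] 82.10310897716653
[ 0.57650469 -0.2144446   0.1207976 ]
```

View pics/w7.png

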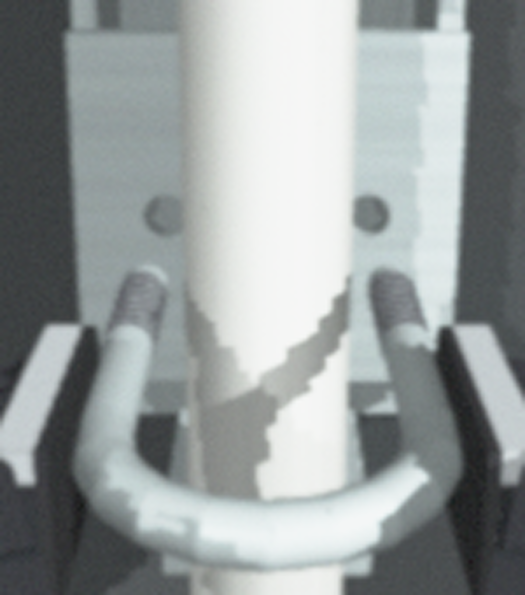

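The legs sit evenly either side of the tube, with gaps of 18 and 21 zoomed px, and there is no contact force. Continuing down to just above the plate.

```bash
python3 -m creep '{"delta_pos":[[0,0,-0.3],[0,0,-0.7],[0,0,-1.1],[0,0,-1.5],[0,0,-1.9],[0,0,-2.3],[0,0,-2.5],[0,0,-2.5]],"rot":[[0,0,0],[0,0,0],[0,0,0],[0,0,0],[0,0,0],[0,0,0],[0,0,0],[0,0,0]]}'
python3 - <<'E'
from h import *
s=monitor.observe(); print(s["time"],s["tcp_pos"],s["force"],np.degrees(np.arctan2(s["tool_rot"][1,2],s["tool_rot"][0,2])))
c=camera("wrist"); cv2.imwrite("pics/w8.png",cv2.resize(c["color"][150:320,245:395],None,fx=3.5,fy=3.5,interpolation=2));np.savez("w8.npz",**{k:np.asarray(v) for k,v in c.items()})
print(monitor.observe()["tcp_pos"])
E
```

```text
time: 8.63
tcp_pos: [0.5763, -0.2144, 0.0955]
tool_rot: [[-0.001, -0.991, 0.137], [0.001, 0.137, 0.991], [-1.0, 0.001, 0.001]]
force: [-0.1, -1.0, -1.1]
gripper_width: 0.574
8.6333 [ 0.57634433 -0.21437994  0.09549785] [-0.0710568  -1.0143505  -1.12152075] 82.10253661055329
[ 0.57656009 -0.21444416  0.09593949]
```

View pics/w8.png

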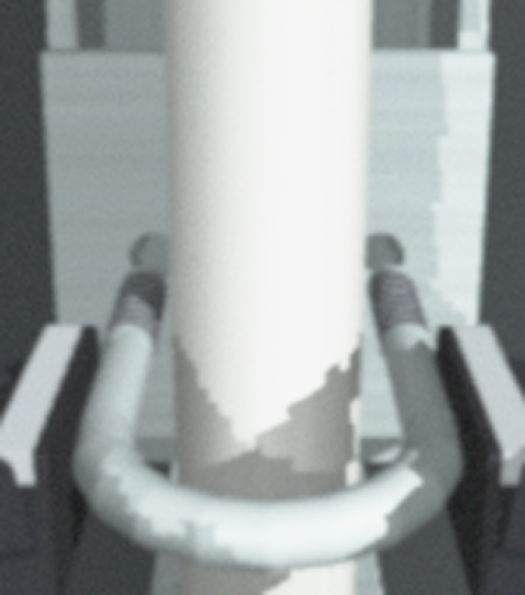

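The holes now show just beyond the leg ends. In the zoom, the left hole's outer edge is at x=131 and top at 233, and the right hole's outer edge is at 404 and top at 233.

```bash
python3 - <<'E'
from h import *
w=dict(np.load("w8.npz"))
f=lambda x,y:(245+(x+.5)/3.5-.5,150+(y+.5)/3.5-.5)
e=onplane(w,[f(131,256),f(404,256),f(150,233),f(385,233)],.045)*1000
ang=np.radians(82.2); Y=np.array([np.cos(ang),np.sin(ang)]); X=np.array([Y[1],-Y[0]])
print("outer edges span (54)",(e[1]-e[0])[:2]@Y,"mid y",(e[0]+e[1])[:2]/2@Y, "top edge x +5:",e[2:,:2]@X+5)
l=onplane(w,[f(147,282),f(390,282)],.0959-.0357)*1000
print("legs y",l[:,:2].mean(0)@Y,"x",l[:,:2]@X, np.linalg.norm(l[0]-l[1]))
le=onplane(w,[f(149,266),f(388,267)],.0959-.0357)*1000; print("leg top edge x +3,+4",le[:,:2]@X+3,le[:,:2]@X+4)
print("prev hole est", np.array([576.4,-214.2])@X,np.array([576.4,-214.2])@Y)
cv2.imwrite("pics/w8z.png",cv2.resize(w["color"][205:255,270:375],None,fx=7,fy=7,interpolation=2))
E
```

```text
outer edges span (54) 53.579540136260036 mid y -134.0865880820026 top edge x +5: [600.43953337 600.52758577]
legs y -133.92237588685055 x [599.45158855 599.53926519] 44.279312236666144
leg top edge x +3,+4 [599.32645832 599.60603639] [600.32645832 600.60603639]
prev hole est 600.1373308631681 -133.99173147785015
```

View pics/w8z.png

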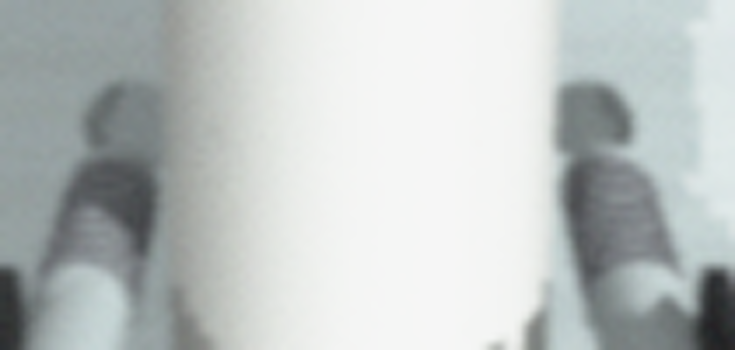

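The legs are within 0.2 mm of the holes across and need about +0.7 mm along the tube. I'll apply that and go down gently.

```bash
python3 -m creep '{"delta_pos":[[0.07,-0.01,-0.2],[0.07,-0.01,-0.5],[0.07,-0.01,-0.8],[0.07,-0.01,-1.1],[0.07,-0.01,-1.3],[0.07,-0.01,-1.3],[0.07,-0.01,-1.3],[0.07,-0.01,-1.3]],"rot":[[0,0,0],[0,0,0],[0,0,0],[0,0,0],[0,0,0],[0,0,0],[0,0,0],[0,0,0]]}'
python3 - <<'E'
from h import *
s=monitor.observe(); print(s["time"],s["tcp_pos"],s["force"])
c=camera("wrist"); cv2.imwrite("pics/w9z.png",cv2.resize(c["color"][205:255,270:375],None,fx=7,fy=7,interpolation=2));np.savez("w9.npz",**{k:np.asarray(v) for k,v in c.items()})
print(monitor.observe()["tcp_pos"])
E
```

```text
time: 9.35
tcp_pos: [0.5775, -0.2147, 0.0834]
tool_rot: [[0.0, -0.991, 0.137], [0.0, 0.137, 0.991], [-1.0, -0.0, 0.0]]
force: [0.2, -0.1, -0.8]
gripper_width: 0.574
9.35 [ 0.57751076 -0.2146918   0.08336018] [ 0.15723246 -0.09982092 -0.80202248]
[ 0.57762405 -0.21475693  0.08347317]
```

View pics/w9z.png

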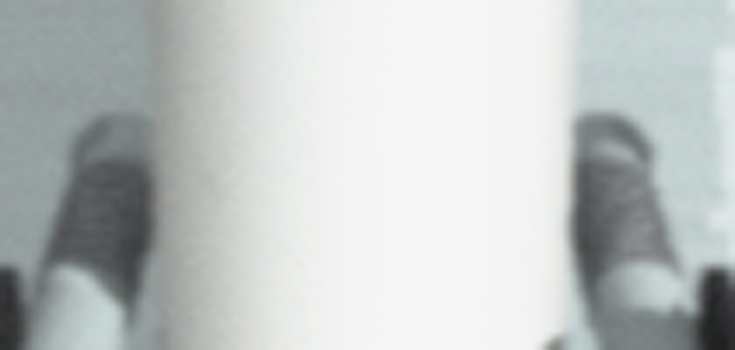

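```bash
python3 - <<'E'
from h import *
w=dict(np.load("w9.npz"))
f=lambda x,y:(270+(x+.5)/7-.5,205+(y+.5)/7-.5)
ang=np.radians(82.2); Y=np.array([np.cos(ang),np.sin(ang)]); X=np.array([Y[1],-Y[0]])
e=onplane(w,[f(74,140),f(652,140),f(115,113),f(605,112)],.045)*1000
print("outer span",(e[1]-e[0])[:2]@Y,"mid y",(e[0]+e[1])[:2]/2@Y,"hole x",e[2:,:2]@X+5)
le=onplane(w,[f(115,157),f(605,152)],.0835-.0357)*1000; print("leg x +3,+4",le[:,:2]@X+3,le[:,:2]@X+4)
le=onplane(w,[f(43,262),f(680,262)],.0835-.0357+.012)*1000; print("leg outer (52) mid y",le[:,:2].mean(0)@Y,np.diff(le[:,:2]@Y))
E
```

```text
outer span 53.260673647358914 mid y -134.0712320153753 hole x [600.40898164 600.39019824]
leg x +3,+4 [601.620101   601.21085381] [602.620101   602.21085381]
leg outer (52) mid y -134.23461218593758 [54.92497439]
```

Estimates of the remaining offset along the tube average about -0.5 mm. That is inside the capture range of about 2 mm (chamfer plus clearance). I'll feel down from here in small steps.

```bash
python3 -m creep '{"delta_pos":[[-0.04,0.01,-0.05],[-0.04,0.01,-0.1],[-0.04,0.01,-0.2],[-0.04,0.01,-0.25],[-0.04,0.01,-0.3],[-0.04,0.01,-0.3],[-0.04,0.01,-0.3]],"rot":[[0,0,0],[0,0,0],[0,0,0],[0,0,0],[0,0,0],[0,0,0],[0,0,0]]}'
python3 -m creep '{"delta_pos":[[0,0,-0.05],[0,0,-0.1],[0,0,-0.15],[0,0,-0.2],[0,0,-0.2],[0,0,-0.2]],"rot":[[0,0,0],[0,0,0],[0,0,0],[0,0,0],[0,0,0],[0,0,0]]}'
```

```text
time: 9.98
tcp_pos: [0.577, -0.2146, 0.0802]
tool_rot: [[-0.0, -0.991, 0.137], [0.0, 0.137, 0.991], [-1.0, 0.0, 0.0]]
force: [-0.2, -0.5, -0.7]
gripper_width: 0.572
time: 10.48
tcp_pos: [0.577, -0.2146, 0.0783]
tool_rot: [[-0.0, -0.991, 0.137], [0.0, 0.137, 0.991], [-1.0, 0.0, 0.0]]
force: [0.6, -0.3, -0.8]
gripper_width: 0.578
```

```bash
python3 -m creep '{"delta_pos":[[0,0,-0.05],[0,0,-0.1],[0,0,-0.15],[0,0,-0.2],[0,0,-0.2],[0,0,-0.2]],"rot":[[0,0,0],[0,0,0],[0,0,0],[0,0,0],[0,0,0],[0,0,0]]}'
python3 - <<'E'
from h import *
s=monitor.observe(); print(s["time"],s["tcp_pos"],s["force"])
c=camera("wrist"); cv2.imwrite("pics/w10z.png",cv2.resize(c["color"][205:255,270:375],None,fx=7,fy=7,interpolation=2))
E
```

```text
time: 10.98
tcp_pos: [0.577, -0.2146, 0.0763]
tool_rot: [[-0.0, -0.991, 0.137], [0.0, 0.137, 0.991], [-1.0, 0.0, 0.0]]
force: [0.1, -0.4, -0.6]
gripper_width: 0.575
10.9833 [ 0.57703596 -0.21456758  0.07625192] [ 0.12961134 -0.44028358 -0.55779579]
```

View pics/w10z.png

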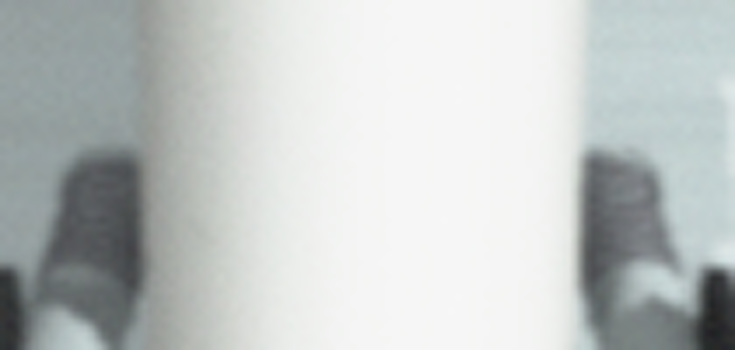

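The leg ends now sit at the holes (tops at y≈150 in the zoom) with no contact force, and the height puts them about 4 mm into the plate. Continuing down slowly.

```bash
python3 -m creep '{"delta_pos":[[0,0,-0.05],[0,0,-0.1],[0,0,-0.15],[0,0,-0.2],[0,0,-0.25],[0,0,-0.3],[0,0,-0.3],[0,0,-0.3]],"rot":[[0,0,0],[0,0,0],[0,0,0],[0,0,0],[0,0,0],[0,0,0],[0,0,0],[0,0,0]]}'
python3 -m creep '{"delta_pos":[[0,0,-0.05],[0,0,-0.1],[0,0,-0.15],[0,0,-0.2],[0,0,-0.25],[0,0,-0.3],[0,0,-0.3],[0,0,-0.3]],"rot":[[0,0,0],[0,0,0],[0,0,0],[0,0,0],[0,0,0],[0,0,0],[0,0,0],[0,0,0]]}'
```

```text
time: 11.7
tcp_pos: [0.577, -0.2146, 0.0732]
tool_rot: [[-0.0, -0.991, 0.137], [0.0, 0.137, 0.991], [-1.0, 0.0, 0.0]]
force: [0.6, -0.0, -0.3]
gripper_width: 0.573
time: 12.37
tcp_pos: [0.5771, -0.2145, 0.0703]
tool_rot: [[-0.0, -0.991, 0.137], [0.0, 0.137, 0.991], [-1.0, 0.0, 0.0]]
force: [-0.3, 0.1, -1.3]
gripper_width: 0.571
```

```bash
python3 -m creep '{"delta_pos":[[0,0,-0.05],[0,0,-0.1],[0,0,-0.15],[0,0,-0.2],[0,0,-0.2]],"rot":[[0,0,0],[0,0,0],[0,0,0],[0,0,0],[0,0,0]]}'
python3 -m creep '{"delta_pos":[[0,0,-0.05],[0,0,-0.1],[0,0,-0.15],[0,0,-0.2],[0,0,-0.2]],"rot":[[0,0,0],[0,0,0],[0,0,0],[0,0,0],[0,0,0]]}'
python3 -m creep '{"delta_pos":[[0,0,-0.05],[0,0,-0.1],[0,0,-0.15],[0,0,-0.2],[0,0,-0.2]],"rot":[[0,0,0],[0,0,0],[0,0,0],[0,0,0],[0,0,0]]}'
```

```text
time: 12.78
tcp_pos: [0.5773, -0.2147, 0.0686]
tool_rot: [[0.001, -0.991, 0.137], [-0.0, 0.137, 0.991], [-1.0, -0.001, -0.0]]
force: [-0.2, -0.1, 1.1]
gripper_width: 0.578
time: 13.2
tcp_pos: [0.5772, -0.2146, 0.0662]
tool_rot: [[0.0, -0.991, 0.137], [0.0, 0.137, 0.991], [-1.0, -0.0, 0.0]]
force: [-0.2, -0.5, 0.8]
gripper_width: 0.573
time: 13.62
tcp_pos: [0.577, -0.2145, 0.0641]
tool_rot: [[-0.0, -0.991, 0.137], [0.0, 0.137, 0.991], [-1.0, 0.0, 0.0]]
force: [0.3, 1.0, 0.5]
gripper_width: 0.572
```

```bash
python3 -m creep '{"delta_pos":[[0,0,-0.05],[0,0,-0.1],[0,0,-0.15],[0,0,-0.2],[0,0,-0.2]],"rot":[[0,0,0],[0,0,0],[0,0,0],[0,0,0],[0,0,0]]}'
python3 -m creep '{"delta_pos":[[0,0,-0.05],[0,0,-0.1],[0,0,-0.15],[0,0,-0.2],[0,0,-0.2]],"rot":[[0,0,0],[0,0,0],[0,0,0],[0,0,0],[0,0,0]]}'
python3 - <<'E'
from h import *
s=monitor.observe(); print(s["time"],s["tcp_pos"],s["force"])
c=camera("wrist"); cv2.imwrite("pics/w11.png",c["color"])
c=camera("scene"); cv2.imwrite("pics/s11.png",cv2.resize(c["color"][170:290,190:330],None,fx=5,fy=5,interpolation=2))
E
```

```text
time: 14.03
tcp_pos: [0.577, -0.2145, 0.0621]
tool_rot: [[-0.0, -0.991, 0.137], [0.0, 0.137, 0.991], [-1.0, 0.0, 0.0]]
force: [-0.3, 1.2, 0.3]
gripper_width: 0.573
time: 14.45
tcp_pos: [0.577, -0.2145, 0.0601]
tool_rot: [[-0.0, -0.991, 0.137], [0.0, 0.137, 0.991], [-1.0, 0.0, 0.0]]
force: [0.4, 0.7, 1.0]
gripper_width: 0.576
14.45 [ 0.57699535 -0.21452888  0.06013849] [0.40695115 0.70296258 1.00289125]
```

View pics/w11.png

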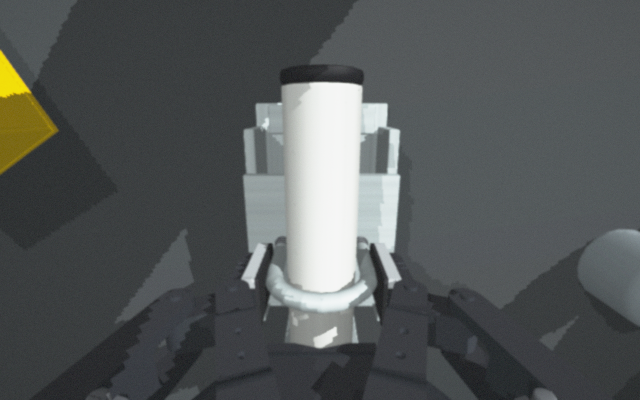

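View pics/s11.png

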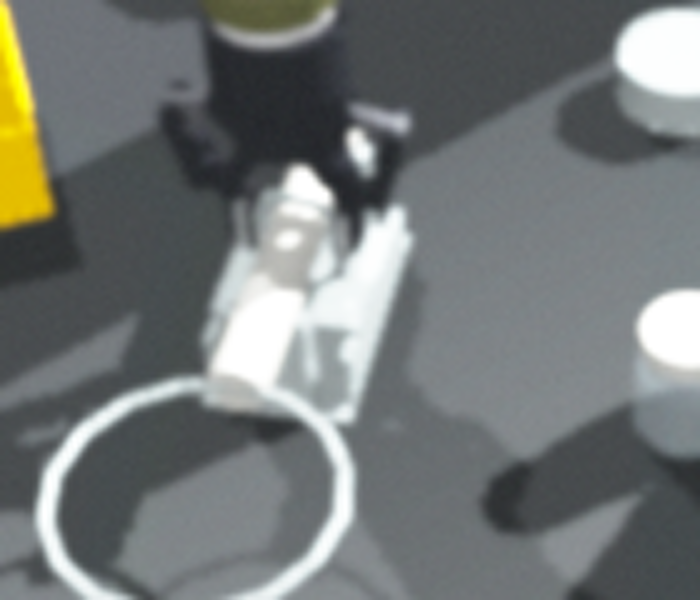

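The U-bolt still sits at the same place in the grip (bow at (320,302)) and is astride the tube with its legs in the holes. I'll press on in small steps.

```bash
python3 -m creep '{"delta_pos":[[0,0,-0.05],[0,0,-0.1],[0,0,-0.15],[0,0,-0.15]],"rot":[[0,0,0],[0,0,0],[0,0,0],[0,0,0]]}'
python3 -m creep '{"delta_pos":[[0,0,-0.05],[0,0,-0.1],[0,0,-0.1]],"rot":[[0,0,0],[0,0,0],[0,0,0]]}'
python3 -m creep '{"delta_pos":[[0,0,-0.05],[0,0,-0.1],[0,0,-0.1]],"rot":[[0,0,0],[0,0,0],[0,0,0]]}'
```

```text
time: 14.88
tcp_pos: [0.577, -0.2145, 0.0587]
tool_rot: [[-0.0, -0.991, 0.137], [0.0, 0.137, 0.991], [-1.0, 0.0, 0.0]]
force: [0.3, -0.3, 0.5]
gripper_width: 0.573
time: 15.13
tcp_pos: [0.577, -0.2145, 0.0577]
tool_rot: [[-0.0, -0.991, 0.137], [0.0, 0.137, 0.991], [-1.0, 0.0, 0.0]]
force: [0.4, -0.3, 1.1]
gripper_width: 0.574
time: 15.38
tcp_pos: [0.577, -0.2146, 0.0567]
tool_rot: [[-0.0, -0.991, 0.137], [0.0, 0.137, 0.991], [-1.0, 0.0, 0.0]]
force: [0.3, -0.3, 0.7]
gripper_width: 0.573
```

```bash
python3 -m creep '{"delta_pos":[[0,0,-0.05],[0,0,-0.1],[0,0,-0.1]],"rot":[[0,0,0],[0,0,0],[0,0,0]]}'
python3 -m creep '{"delta_pos":[[0,0,-0.05],[0,0,-0.05]],"rot":[[0,0,0],[0,0,0]]}'
python3 -m creep '{"delta_pos":[[0,0,-0.05],[0,0,-0.05]],"rot":[[0,0,0],[0,0,0]]}'
```

```text
time: 15.63
tcp_pos: [0.5771, -0.2146, 0.0559]
tool_rot: [[0.0, -0.991, 0.137], [0.0, 0.137, 0.991], [-1.0, -0.0, 0.0]]
force: [-0.3, 0.4, 2.5]
gripper_width: 0.572
time: 15.8
tcp_pos: [0.5772, -0.2146, 0.0558]
tool_rot: [[0.0, -0.991, 0.137], [-0.0, 0.137, 0.991], [-1.0, -0.0, -0.0]]
force: [-1.6, -0.0, 5.6]
gripper_width: 0.578
time: 15.97
tcp_pos: [0.5772, -0.2146, 0.0557]
tool_rot: [[0.001, -0.991, 0.137], [-0.0, 0.137, 0.991], [-1.0, -0.001, -0.0]]
force: [-2.5, 0.0, 7.2]
gripper_width: 0.575
```

It stalls at z = 0.0557, exactly the predicted home height, with the force rising. I'll press a little more to seat it.

```bash
python3 -m creep '{"delta_pos":[[0,0,-0.05],[0,0,-0.08],[0,0,-0.08]],"rot":[[0,0,0],[0,0,0],[0,0,0]]}'
python3 -m creep '{"delta_pos":[[0,0,-0.05],[0,0,-0.05],[0,0,-0.05]],"rot":[[0,0,0],[0,0,0],[0,0,0]]}'
python3 - <<'E'
from h import *
s=monitor.observe(); print(s["time"],s["tcp_pos"],s["force"])
c=camera("wrist"); cv2.imwrite("pics/w12.png",cv2.resize(c["color"][150:320,245:395],None,fx=3.5,fy=3.5,interpolation=2))
E
```

```text
time: 16.22
tcp_pos: [0.5772, -0.2147, 0.0557]
tool_rot: [[0.001, -0.991, 0.137], [-0.001, 0.137, 0.991], [-1.0, -0.001, -0.0]]
force: [-3.3, 1.6, 11.9]
gripper_width: 0.574
time: 16.47
tcp_pos: [0.5773, -0.2147, 0.0556]
tool_rot: [[0.001, -0.991, 0.137], [-0.001, 0.137, 0.991], [-1.0, -0.001, -0.001]]
force: [-3.4, 2.3, 14.1]
gripper_width: 0.572
16.4667 [ 0.57730116 -0.21468393  0.05563825] [-3.36036131  2.33819244 14.10940536]
```

View pics/w12.png

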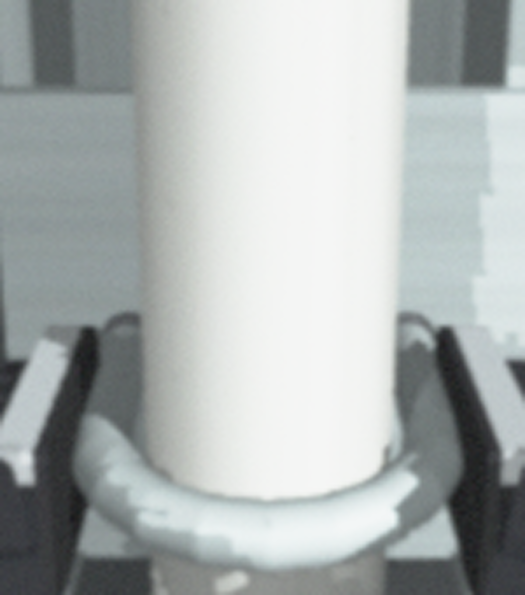

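```bash
python3 - <<'E'
from h import *
c=camera("wrist"); s=monitor.observe(); print(s["tcp_pos"],s["force"])
f=lambda x,y:(round(245+(x+.5)/3.5-.5),round(150+(y+.5)/3.5-.5))
bow=[f(x,y) for x in range(220,320,8) for y in (515,522,529,536,543)]
tube=[f(x,y) for x in range(245,290,6) for y in range(380,480,10)]
for n,p in(("bow",bow),("tube",tube)):
    X,z=deproj(c,np.array(p)); X=X[z>0]; print(n,len(X),np.percentile(X[:,2],[10,50,90]).round(4))
# plate
X,z=deproj(c,np.array([f(x,y) for x in range(20,100,10) for y in range(110,280,20)])); X=X[z>0];print("plate",np.median(X[:,2]))
E
```

```text
[ 0.57728725 -0.21469994  0.0556129 ] [-3.7306933   2.71902559 14.47949332]
bow 65 [0.0971 0.0984 0.0998]
tube 80 [0.0909 0.0917 0.0924]
plate 0.04513250356481038
```

The depth check agrees with home. The bow's top reads 98 to 100 mm (100 expected), the tube 92 mm and the plate 45 mm. I'll ease the pressing force, then open.

```bash
python3 -m creep '{"delta_pos":[[0,0,0.08],[0,0,0.16],[0,0,0.16],[0,0,0.16]],"rot":[[0,0,0],[0,0,0],[0,0,0],[0,0,0]]}'
python3 -m creep '{"delta_pos":[[0,0,0],[0,0,0],[0,0,0],[0,0,0],[0,0,0],[0,0,0],[0,0,0],[0,0,0]],"rot":[[0,0,0],[0,0,0],[0,0,0],[0,0,0],[0,0,0],[0,0,0],[0,0,0],[0,0,0]]}' 0.15
python3 - <<'E'
from h import *
c=camera("wrist"); cv2.imwrite("pics/w13.png",c["color"])
E
```

```text
time: 16.9
tcp_pos: [0.5772, -0.2146, 0.0557]
tool_rot: [[0.0, -0.991, 0.137], [-0.0, 0.137, 0.991], [-1.0, -0.001, -0.0]]
force: [-1.1, 0.9, 8.1]
gripper_width: 0.573
time: 17.57
tcp_pos: [0.5771, -0.2146, 0.0551]
tool_rot: [[-0.0, -0.991, 0.137], [0.0, 0.137, 0.991], [-1.0, 0.0, 0.0]]
force: [-0.6, 0.9, 0.4]
gripper_width: 0.851
```

View pics/w13.png

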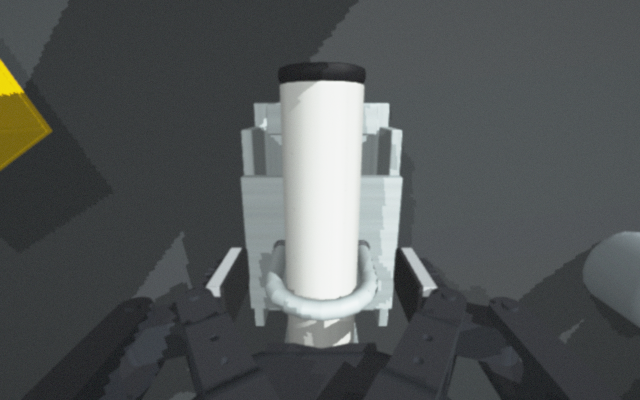

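The fingers are open and clear on both sides (pads at columns ~235 and ~410), and the U-bolt stays astride the tube with its bow at (321,300). Now I'll lift straight off.

```bash
python3 -m creep '{"delta_pos":[[0,0,0.4],[0,0,1.2],[0,0,2.4],[0,0,4.0],[0,0,6.5],[0,0,9.5],[0,0,12],[0,0,12.5]],"rot":[[0,0,0],[0,0,0],[0,0,0],[0,0,0],[0,0,0],[0,0,0],[0,0,0],[0,0,0]]}'
python3 -m creep '{"delta_pos":[[-1,0,0],[-2,0,0],[-4,0,1],[-6,0,2],[-7,0,3],[-8,0,3],[-8,0,3],[-8,0,3]],"rot":[[0,0,0],[0,0,0],[0,0,0],[0,0,0],[0,0,0],[0,0,0],[0,0,0],[0,0,0]]}'
python3 - <<'E'
from h import *
s=monitor.observe(); print(s["time"],s["tcp_pos"],s["force"])
c=camera("wrist"); cv2.imwrite("pics/w14.png",c["color"]);np.savez("w14.npz",**{k:np.asarray(v) for k,v in c.items()})
c=camera("scene"); cv2.imwrite("pics/s14.png",c["color"])
cv2.imwrite("pics/s14z.png",cv2.resize(c["color"][170:290,190:330],None,fx=5,fy=5,interpolation=2))
E
```

```text
time: 18.28
tcp_pos: [0.5793, -0.2157, 0.1863]
tool_rot: [[0.008, -0.99, 0.137], [-0.004, 0.137, 0.991], [-1.0, -0.008, -0.003]]
force: [-0.3, -0.6, 0.9]
gripper_width: 0.846
time: 18.95
tcp_pos: [0.4972, -0.2147, 0.2102]
tool_rot: [[0.001, -0.99, 0.138], [-0.0, 0.138, 0.99], [-1.0, -0.001, -0.0]]
force: [0.4, 0.3, -0.6]
gripper_width: 0.852
18.95 [ 0.49724867 -0.21474123  0.21021472] [ 0.40492446  0.34005005 -0.60249896]
```

View pics/w14.png

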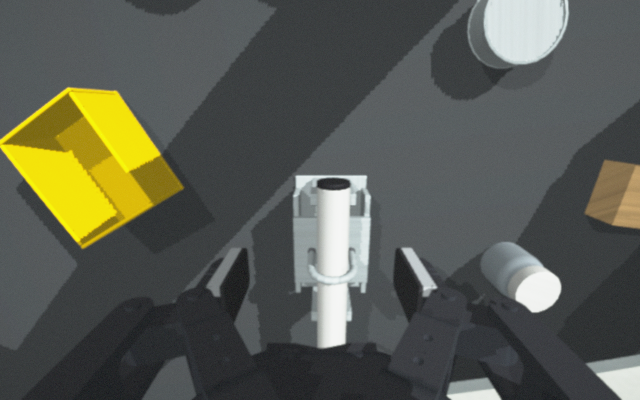

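View pics/s14z.png

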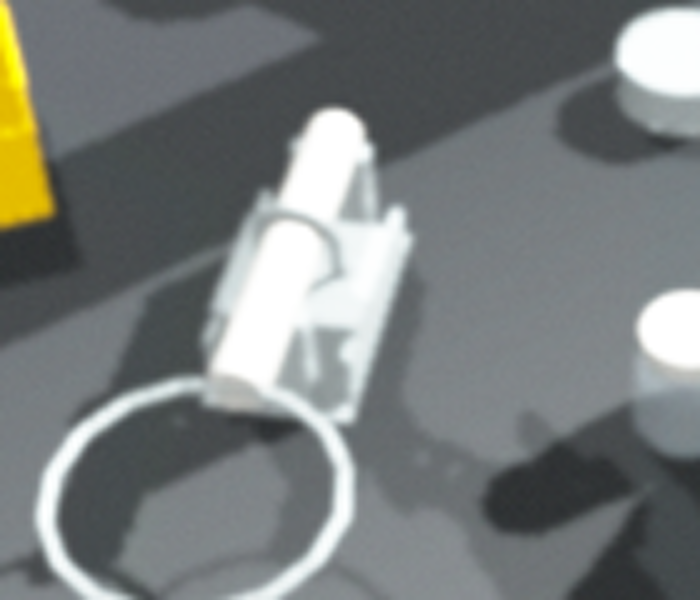

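View pics/s14.png

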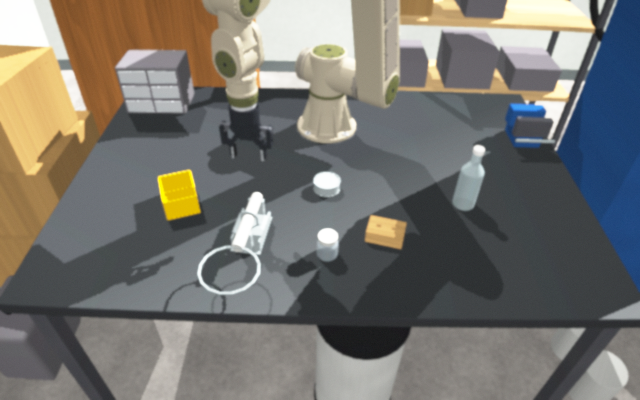

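The U-bolt sits astride the tube with its bow on it (wrist (331,275), scene zoom (300,225)). The jar, tin, bottle and tub stand where they were. One last height check, then I'll hand it in.

```bash
python3 - <<'E'
from h import *
w=dict(np.load("w14.npz"))
X,z=deproj(w,np.array([(x,y) for x in range(326,340) for y in range(270,290)])); 
print("highest on bow",np.sort(X[:,2])[-12:].round(4))
X2,z=deproj(w,np.array([(x,y) for x in range(330,336) for y in range(210,255)])); print("tube",np.percentile(X2[:,2],[50,95]).round(4))
s0=cv2.imread("pics/scene0.png");s1=cv2.imread("pics/s14.png"); d=cv2.absdiff(s0,s1).max(2)
for n,(x,y,r) in dict(jar=(328,245,10),tin=(327,185,10),bottle=(469,185,14),tub=(179,195,16)).items(): print(n,np.median(d[y-r:y+r,x-r:x+r]))
s=monitor.observe(); print(s["time"],s["dq"].round(2))
E
```

```text
highest on bow [0.1008 0.1008 0.1008 0.1008 0.1009 0.101  0.101  0.101  0.1011 0.1015
 0.1023 0.3528]
tube [0.0919 0.0929]
jar 3.0
tin 1.0
bottle 4.0
tub 4.0
19.05 [ 0.23  0.53  0.1   0.2   0.05 -0.01]
```

```bash
python3 -c "
from workcell import close_job
print(close_job())"
```

```text
the job is handed in; nothing more can be done
None
```

The U-bolt now sits astride the tube, with both legs down through the plate's holes and its bow on the tube. I handed the job in at about 19 s of the 69 s allowed.

**What I did:** I gripped the U-bolt across its legs at 60 N and lifted it out of the block. The wrist camera showed both plate holes, so I lined the legs up by eye and lowered them in small steps. They entered without any search.

**Last checks:**
- **Seated height:** the tool stopped at 55.7 mm, the height expected when the bow rests on the tube. After release, the bow's top read about 101 mm (100 expected) and the tube 92 mm.
- **Pressing force:** the highest vertical reading at the wrist was about 14.5 N. It is read only at the end of each move, so a short peak could be missed. It also doesn't show all bracket contacts summed.
- **Bystanders:** pictures from before and after show the jar, tin, bottle and tub unmoved. The robot was clear of everything when I handed in.

**Disagreements:**
- **Spring noses:** I never saw the 5 to 15 N push expected when passing them, only about a 2 N rise. I judged it fully home from the height and the firm stop.
- **Leg position:** camera estimates of the legs' position along the tube differed by about 1 mm. That was within the roughly 2 mm of play at the holes.

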